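# Start the leak-test pot's plug on its thread and run it home

## Task

On the bench stand two leak-test pots. The plug of one has been set on wrong and stands proud, its three lugs lying on top of the collar: take it by its wing, back it off anticlockwise until the lugs drop into the three notches where the thread starts, then turn it clockwise fully home and let go. Do not turn it tighter while it still stands proud, and leave the other pot's plug, which is already home, alone.

Things in the scene. Friction and masses are not known exactly. Their poses are not given: they have to be found in the camera images.
- plug_grip (a point): Centre of the proud dark steel plug's wing: an upright bar 54 long (x axis), 14 thick, 26 high, on an 18 mm stem; grip it from above across the 14 mm. z axis: up, on plug's and pot's common axis. Starts 93 mm above the bench, 43 above the collar top. The 3 lugs are 120 degrees apart, one under the wing's +x end. Moves straight down with the plug: 10 mm into the notches, about 14 home.
- plug (a joint): Turn of the proud plug, rad, growing clockwise seen from above. 0: lugs exactly over the notches (they drop freely within 0.17 either side). Starts at 0.6 to 0.95, so back it off anticlockwise by that much. With lugs in the notches it runs in clockwise to a solid stop at about 1.45; 1.2 or more is home. Turns easily (0.04 N m), stays where left. Turned past 1.25 while proud it is crossed.
- plug_depth (a joint): How far the proud plug has sunk, m. 0: lugs on the collar top; 0.010: at the bottom of the notches; then the thread takes it 0.0042 further down, evenly, while it turns from 0.4 to 1.4 rad, with 2.5 mm play upward. Free, it sinks by its weight (0.3 kg); held, the hand must go down with it. Captive: it lifts at most 8 mm.
- other_plug (a joint): Turn of the other pot's plug, rad: 0 (home) at the start, growing clockwise; leave it. The pots are alike: aluminium, bolted down, base plate 100 mm square, collar 82 mm in diameter with its top 50 mm above the bench and three notches in its inner lip; they stand 15 to 32 cm apart, side by side. This plug's wing centre is 79 mm above the bench.
Things that resemble listed ones, but are neither listed nor needed, are in the scene too. Leave any blue or orange look-alike of the part that bears other_plug alone.

How it is judged:
On the way:
1. the plug is backed off and has dropped into the thread start (value of joint plug_depth above 0.008 m and value of joint plug below 0.4 rad), for 0.1 s.
At the end, for the whole second after the job is handed in: the plug is turned clockwise at least 1.13 rad past the thread start and sunk at least 10.5 mm (home in its thread), at rest; the other pot's plug is within 0.2 rad of where it was (value of joint plug above 1.13 rad and value of joint plug_depth above 0.0105 m and velocity of joint plug between -0.1 and 0.1 rad/s and value of joint other_plug above -0.2 rad); the robot touches nothing.
It fails at once if the plug was turned clockwise (past 1.25 rad) while it still stood proud (value of joint plug above 1.25 rad and value of joint plug_depth below 0.005 m).
It fails at once if the other pot's plug was turned by more than 0.2 rad (value of joint other_plug below -0.2 rad).
It also fails if it takes over 45 s, if anything falls off the work surface, if the arm or the gripper's body presses on something with over 40 N, if the wrist force passes 120 N, or if a joint passes its speed limit or range.

## Robot

A 6-joint arm with a two-finger parallel gripper is mounted at the origin on a cart in front of the work surface, level with it; the furniture and walls round the work are solid. World frame = base frame: x ahead of the robot, y to its left, z up, the work surface at z = 0. Lengths are in m, angles in rad, forces in N, time in s.
With the tool pointing down it reaches from about 0.35 to 0.975 m from the base axis. Payload 4.9 kg.
Tool frame: the origin (TCP) lies at the very end of the fingers, on their centre line; the grasp point (between the pads) lies 19 mm behind it (ctrl.pinch_z is the distance from the TCP to the grasp point, in m); z points along the fingers, y is the direction in which the jaws open and shut (so a half turn about z gives the same grasp; the last joint's range is limited). The gripper opens to 85 mm and grips with 20 to 120 N. Pads are 22 mm wide; open, the fingers measure 114 mm over their backs; the gripper's body (76 mm by 85 mm) begins 54 mm behind the grasp point. The pads swing forward as they close: fully open they stand 13 mm farther back than shut.
Start: joints at [1.198, 0.053, 1.613, -0, 1.476, -0.119], TCP at [0.157, 0.605, 0.231] pointing down, gripper open.
Joint ranges: [-3.01, 3.01], [-1.01, 2.22], [0.06, 2.58], [-1.02, 4.17], [0.09, 2.62], [-3.14, 3.14]. Speed limits (rad/s): [2.57, 2.57, 3.14, 3.14, 3.14, 3.14].

## Interface

Orientations are given as a rotation vector (axis times angle).
In Python, from station import ctrl gives the robot as it stands.
- The arm moves only by the tool carry_out, never from a script. Its argument "series" is a list of rows, each a list of 7 numbers: the shift along the world's x, y, z each as a share of 0.025 m, from -1 to 1, then the turn, a rotation vector about the world's x, y, z each as a share of 0.1 rad, from -1 to 1, then the opening, from 0 (shut) to 1 (fully open). A call has 1 to 12 rows; each row shifts and turns the commanded pose from where the row before left it; what a row does not reach is not made up. A row lasts 1/10 s, in which the tool goes at most 50 mm and 8.59 degrees, less where a joint would pass 70% of its speed; a pose out of reach is approached as far as the arm can. A call with a number of a shift or a turn outside -1 to 1 is refused whole. A call with a gripper value outside its range is refused whole. The fingers move at their own pace and stop on an object; "grip_force" is the grip in N (left out, the last holds). Time passes only in rows, so rows that do not move let the fingers close. It gives the time, the measured TCP pose, the force and the opening at its end, in the units of the state.
- ctrl.get_obs(): the state, without advancing time (a new reading comes with each control period).
- ctrl.get_image(name): name is "scene" or "top" or "wrist"; returns a dict with "frame" (400x640x3 uint8, blue, green, red), "fx", "fy", "cx", "cy" (pixels), "k1" (the pictures are not rectified: a ray, as slopes to the right and down, at radius r is drawn at 1 + k1 r^2 times it, then the intrinsics apply), "R" (3x3) and "t" (3): a world point X has camera coordinates R X + t; the wrist camera has in their place "hand_eye" (4x4, takes a point from camera to tool coordinates, whose origin is the TCP and whose axes are the flange's). Camera axes: x right, y down, z forward; pixel columns grow to the right and rows downward; lengths in m; the calibration is good to about 2 mm. A picture is of the moment at which its call begins: read the wrist's pose just before it. There is no depth.
- ctrl.finish_job(): hands the job in, once; it reports no verdict.
Trained networks look in a picture, given as the dict that the camera call returned (one of the last four; its "shot" number tells which), for a name from the list of things; names that differ only in an ending like _2 or _b are one class to them, and where a whole thing is asked for, a point or a joint stands for the part that bears it (a point fixed in the world has none). Each returns a list of dicts, best first, with "p" (0 to 1); they miss things now and then, are a little off and sometimes report something else, mostly with a low value. They report only what shows in the picture. A call takes as long as a camera call. They do not tell look-alikes from the thing itself.
- ctrl.trace(picture, name): "mask" (400x640 bool, what is visible of it) and "rect" ([left, top, width, height] as shares, 0 to 1, of the picture: columns of its width, rows of its height, round what is visible of it).
- ctrl.mark_of(picture, name): "position" ([column, row] as shares, 0 to 1, of the picture: columns of its width, rows of its height: a listed point, or the origin of a listed thing).
The state is a dict: "t": time; "q": joint angles; "dq": joint speeds; "effort": joint torques, N m; "tool_pos": TCP position; "tool_rot": TCP orientation; "contact_force": force on the tool from outside, world axes, zero at the start; "wrist_torque": the same for the moment, N m; "opening": finger opening in m.
Only numpy, scipy, OpenCV 4.12 (cv2) and the standard library are available. Lean on these libraries where they do the work, as an engineer would, in place of code of your own. Each camera call takes 0.05 s, during which the arm holds its last target.

## Working session

There is one attempt and no reset: what is moved stays moved. The work goes in short steps, Python scripts to look and compute and a tool call to move; the robot and the scene stay as the last step left them, time stands still between calls to the robot, and variables do not carry over. Pictures are saved under pics/ and viewed, and the job is handed in when it is done.

Besides the shell and the picture viewer there is one more tool, called after ">>>" as a command line: name --pt "numbers of a row" for each row, then --argument value for the rest. carry_out: Moves the arm, as the interface text tells. Shift numbers are shares of 0.025 m and turn numbers shares of 0.1 rad, none past 1 either way. Its arguments: {"type":"object","properties":{"series":{"type":"array"},"grip_force":{"type":"number"}},"required":["series"]}

```bash
mkdir -p pics; cat > h.py <<'E'
import numpy as np, cv2
from station import ctrl
from scipy.spatial.transform import Rotation as Ro
def ray(im,px):
    K=np.array([[im['fx'],0,im['cx']],[0,im['fy'],im['cy']],[0,0,1.]])
    p=cv2.undistortPoints(np.array([[px]],float),K,np.array([im['k1'],0,0,0.]))[0,0]
    return np.array([p[0],p[1],1.])
def campose(im,obs=None):
    if 'R' in im:
        R=np.array(im['R']);t=np.array(im['t']); return R.T,-R.T@t
    H=np.array(im['hand_eye']);Rt=Ro.from_rotvec(obs['tool_rot']).as_matrix()
    return Rt@H[:3,:3],Rt@H[:3,3]+np.array(obs['tool_pos'])
def atz(im,px,z,obs=None):
    Rc,c=campose(im,obs);d=Rc@ray(im,px);return c+d*(z-c[2])/d[2]
def proj(im,X,obs=None):
    Rc,c=campose(im,obs);p=Rc.T@(np.array(X)-c);u=p[:2]/p[2];u=u*(1+im['k1']*(u@u))
    return np.array([im['fx']*u[0]+im['cx'],im['fy']*u[1]+im['cy']])
E
python3 - <<'E'
from h import *
o=ctrl.get_obs();print(o)
for n in ['scene','top','wrist']:
    im=ctrl.get_image(n);cv2.imwrite(f'pics/{n}1.png',im['frame'])
    print(n,{k:v for k,v in im.items() if k!='frame'})
    for nm in ['plug_grip','other_plug']:
        for r in ctrl.mark_of(im,nm)[:4]:
            p=np.array(r['position'])*[640,400];print(nm,r['p'],p,atz(im,p,.093 if nm=='plug_grip' else .079,o))
    for nm in ['plug','other_plug']:
        for r in ctrl.trace(im,nm)[:4]: print('tr',nm,r['p'],np.array(r['rect'])*[640,400,640,400])
E
```

```text
{'t': 0.0, 'q': array([ 1.19801703e+00,  5.33491499e-02,  1.61426932e+00,  2.32723721e-05,
        1.47600790e+00, -1.18964936e-01]), 'dq': array([-3.62134991e-04,  2.48803616e-04,  4.93954416e-04, -4.62603319e-04,
        5.52515692e-04, -8.71211014e-05]), 'effort': array([-5.05546850e-04, -3.93677473e+01, -3.70180357e+01, -1.73750359e-04,
        7.08263658e-03,  1.78147519e-05]), 'tool_pos': array([0.15668314, 0.6044076 , 0.23008254]), 'tool_rot': array([-3.97559129e-01, -3.11581297e+00,  3.08911262e-03]), 'contact_force': array([-0.47423694,  0.49557117, -0.17670797]), 'wrist_torque': array([ 0.06396949, -0.01477393,  0.01221061]), 'opening': 0.08579374026186061}
scene {'fx': 505.996217335266, 'fy': 505.996217335266, 'cx': 321.0915248788735, 'cy': 194.4768504317254, 'k1': -0.017321251799854213, 'R': array([[-0.77585059, -0.63065622,  0.01812744],
       [-0.49137131,  0.58597747, -0.64434823],
       [ 0.39573995, -0.50882526, -0.76451733]]), 't': array([0.35270831, 0.37286689, 0.90619397]), 'shot': 1}
plug_grip 0.9 [241.216 236.52 ] [0.58307342 0.09895663 0.093     ]Traceback (most recent call last):
  File "<stdin>", line 7, in <module>
ValueError: it knows: plug_grip
```

```bash
python3 - <<'E'
from h import *
o=ctrl.get_obs()
for n in ['scene','top','wrist']:
    im=ctrl.get_image(n);cv2.imwrite(f'pics/{n}1.png',im['frame'])
    if n!='scene':print(n,{k:v for k,v in im.items() if k!='frame'})
    for r in ctrl.mark_of(im,'plug_grip')[:4]:
            p=np.array(r['position'])*[640,400];print(r['p'],p,atz(im,p,.093,o))
    for nm in ['plug','other_plug']:
      try:
        for r in ctrl.trace(im,nm)[:4]: print('tr',nm,r['p'],np.array(r['rect'])*[640,400,640,400])
      except Exception as e: print(e)
E
```

```text
0.94 [244.48 239.12] [0.5735719  0.09930281 0.093     ]
tr plug 0.57 [232.832 224.12   23.296  39.   ]
tr other_plug 0.85 [363.52 135.8   15.68  28.08]
tr other_plug 0.84 [286.272 177.8    19.52   28.   ]
tr other_plug 0.58 [332.8   231.08   17.792  32.8  ]
top {'fx': 487.3552544089822, 'fy': 487.3552544089822, 'cx': 317.4471040707471, 'cy': 194.49455262131744, 'k1': -0.1395233212040944, 'R': array([[-1.58720018e-04, -9.99801873e-01,  1.99044862e-02],
       [-9.84911765e-01, -3.28832023e-03, -1.73026015e-01],
       [ 1.73057187e-01, -1.96316253e-02, -9.84716106e-01]]), 't': array([-0.07710281,  0.49806122,  1.08703888]), 'shot': 3}
0.56 [240.896 156.6  ] [0.57570691 0.09713306 0.093     ]
tr plug 0.68 [309.632 142.92   16.768  19.28 ]
tr plug 0.6 [228.288 152.92   27.008  19.92 ]
tr other_plug 0.79 [401.28 165.32  22.08  19.6 ]
tr other_plug 0.71 [310.592 141.4    16.384  20.68 ]
tr other_plug 0.52 [285.12  214.8    25.728  23.2  ]
wrist {'fx': 280.2252008556383, 'fy': 280.2252008556383, 'cx': 318.9200320595781, 'cy': 202.68576024892715, 'k1': -0.041973197085479794, 'hand_eye': array([[ 1.12628564e-03, -9.47653829e-01, -3.19297591e-01,
         8.25386058e-02],
       [ 9.99999235e-01,  9.04262598e-04,  8.43591904e-04,
         3.87404116e-05],
       [-5.10704229e-04, -3.19298297e-01,  9.47654123e-01,
        -1.43331773e-01],
       [ 0.00000000e+00,  0.00000000e+00,  0.00000000e+00,
         1.00000000e+00]]), 'shot': 4}
tr other_plug 0.64 [  8.576 396.4    13.184   3.6  ]
```

View pics/scene1.png

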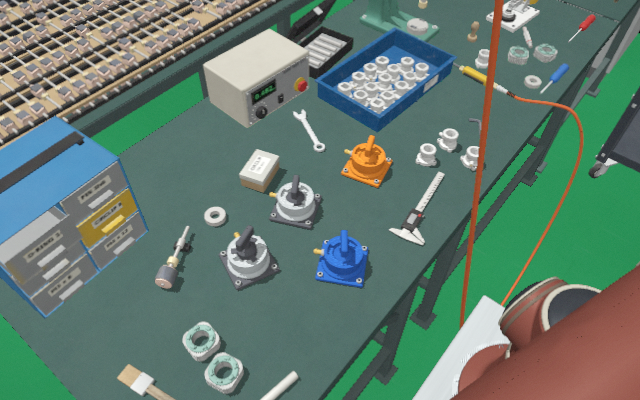

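View pics/top1.png

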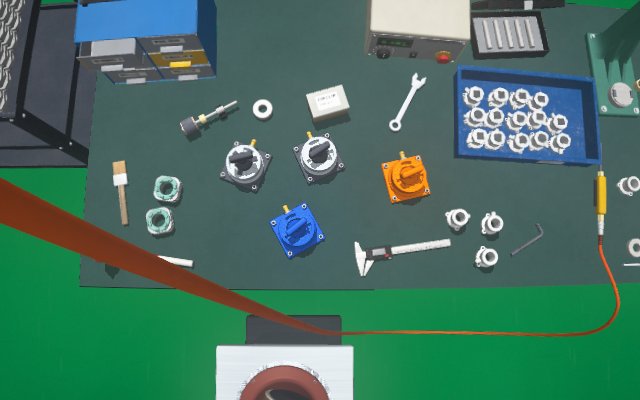

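```bash
python3 - <<'E'
import cv2,numpy as np
a=cv2.imread('pics/top1.png')[120:200,210:360];b=cv2.imread('pics/scene1.png')[165:295,210:335]
cv2.imwrite('pics/c1.png',cv2.resize(a,None,fx=5,fy=5,interpolation=cv2.INTER_CUBIC))
cv2.imwrite('pics/c2.png',cv2.resize(b,None,fx=4.5,fy=4.5,interpolation=cv2.INTER_CUBIC))
E
```

```text
(no output)
```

View pics/c1.png

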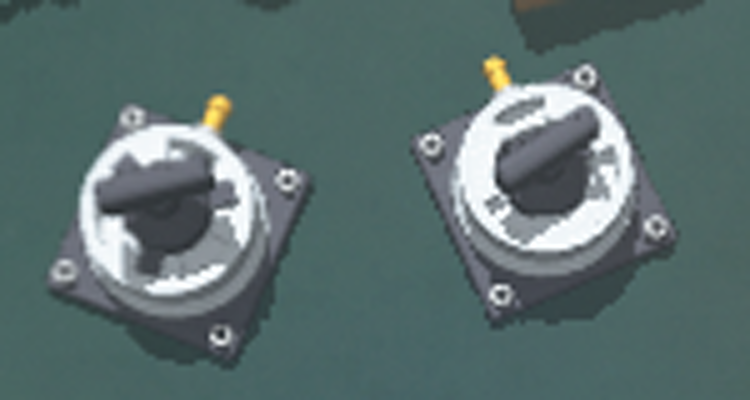

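View pics/c2.png

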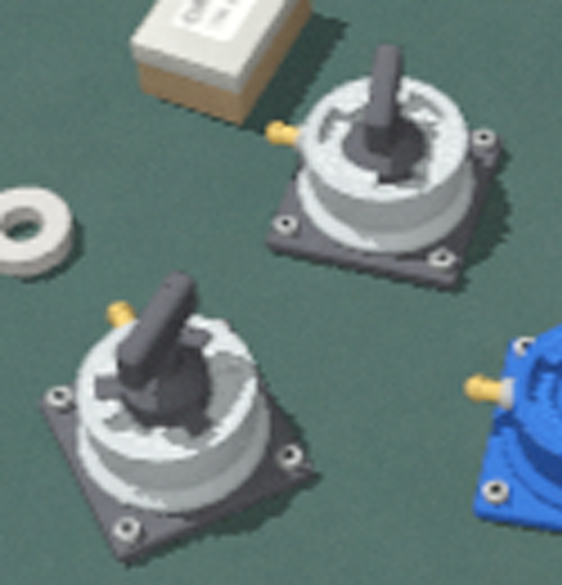

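>>> carry_out --pt "0.8 -0.96 0 0 0 -0.52 1" --pt "0.8 -0.96 0 0 0 -0.52 1" --pt "0.8 -0.96 0 0 0 -0.52 1" --pt "0.8 -0.96 0 0 0 -0.52 1" --pt "0.8 -0.96 0 0 0 -0.52 1" --pt "0.8 -0.96 0 0 0 -0.52 1" --pt "0.8 -0.96 0 0 0 -0.52 1" --pt "0.8 -0.96 0 0 0 -0.52 1" --pt "0.8 -0.96 0 0 0 -0.52 1" --pt "0.8 -0.96 0 0 0 -0.52 1" --pt "0.8 -0.96 0 0 0 -0.52 1"

```text
t: 1.8
tool_pos: [0.3776, 0.3399, 0.2316]
tool_rot: [1.263, 2.876, 0.001]
contact_force: [0.6, -0.6, 0.8]
opening: 0.0856
```

>>> carry_out --pt "0.8 -0.96 0 0 0 -0.52 1" --pt "0.8 -0.96 0 0 0 -0.52 1" --pt "0.8 -0.96 0 0 0 -0.52 1" --pt "0.8 -0.96 0 0 0 -0.52 1" --pt "0.8 -0.96 0 0 0 -0.52 1" --pt "0.8 -0.96 0 0 0 -0.52 1" --pt "0.8 -0.96 0 0 0 -0.52 1" --pt "0.8 -0.96 0 0 0 -0.52 1" --pt "0.8 -0.96 0 0 0 -0.52 1" --pt "0.8 -0.96 0 0 0 -0.52 1" --pt "0 0 0 0 0 0 1" --pt "0 0 0 0 0 0 1"

```text
t: 3.0
tool_pos: [0.577, 0.1006, 0.2312]
tool_rot: [-1.958, -2.456, 0.0]
contact_force: [0.4, 0.5, 0.3]
opening: 0.0849
```

```bash
cat > look.py <<'E'
from h import *
import sys
tag=sys.argv[1]; zc=float(sys.argv[2])
o=ctrl.get_obs();im=ctrl.get_image('wrist');cv2.imwrite(f'pics/w{tag}.png',im['frame'])
print('t',o['t'],'tcp',o['tool_pos'],'q',np.round(o['q'],3),'yaw_y',np.degrees(o['q'][0]-o['q'][5]),'F',o['contact_force'],'op',o['opening'])
R=Ro.from_rotvec(o['tool_rot']).as_matrix();print(R.round(3))
for r in ctrl.mark_of(im,'plug_grip')[:3]:
    p=np.array(r['position'])*[640,400];print('grip',r['p'],p,atz(im,p,zc,o))
for r in ctrl.trace(im,'plug')[:3]:
    m=r['mask'];print('mask',r['p'],np.array(r['rect'])*[640,400,640,400],m.sum())
E
python3 look.py 2 .093
```

```text
t 3.0 tcp [0.57696593 0.1006484  0.23115115] q [ 0.045 -0.04   1.706  0.     1.476 -0.179] yaw_y 12.854780179458068 F [0.36771964 0.45345731 0.27814613] op 0.08491168319213178
[[-0.222  0.975 -0.001]
 [ 0.975  0.222  0.   ]
 [ 0.    -0.    -1.   ]]
grip 0.65 [314.624 192.6  ] [0.57262028 0.0985035  0.093     ]
mask 0.94 [293.12  164.4    54.784  55.92 ] 1538
```

View pics/w2.png

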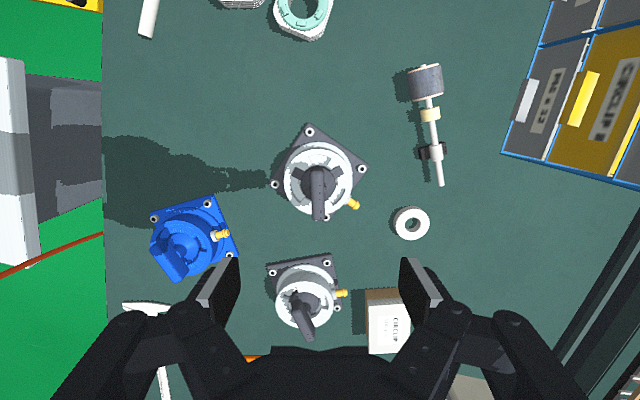

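```bash
python3 - <<'E'
import cv2
a=cv2.imread('pics/w2.png')[115:225,260:385]
cv2.imwrite('pics/c3.png',cv2.resize(a,None,fx=5,fy=5,interpolation=cv2.INTER_CUBIC))
E
```

```text
(no output)
```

View pics/c3.png

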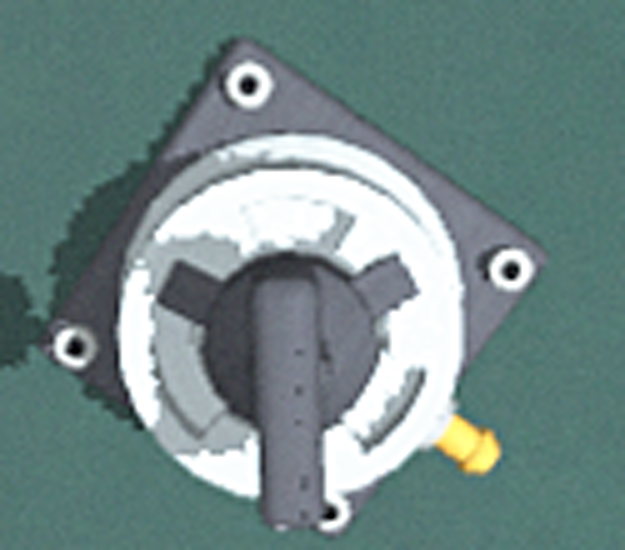

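```bash
python3 - <<'E'
from h import *
o=ctrl.get_obs();im=ctrl.get_image('wrist')
c=np.array([.574,.0985])
N=580
def rect(z):
    s=0.1/N
    mx=np.zeros((N,N),np.float32);my=mx.copy()
    for i in range(N):
        for j in range(N):
            # image up=+x world, left=+y
            p=proj(im,[c[0]+(N/2-i)*s,c[1]+(N/2-j)*s,z],o);mx[i,j],my[i,j]=p
    return cv2.remap(im['frame'],mx,my,cv2.INTER_CUBIC)
for z,n in((.05,'a'),(.106,'b')):
    r=rect(z)
    # grid
    cv2.line(r,(290,0),(290,N),(0,0,255),1);cv2.line(r,(0,290),(N,290),(0,0,255),1)
    if n=='a': cv2.circle(r,(290,290),int(.041/.1*N),(0,0,255),1)
    cv2.imwrite(f'pics/r{n}.png',r)
E
```

```text
(no output)
```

View pics/ra.png

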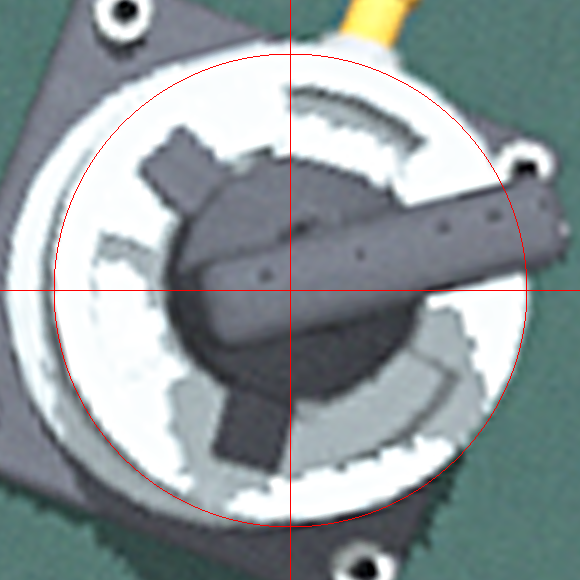

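View pics/rb.png

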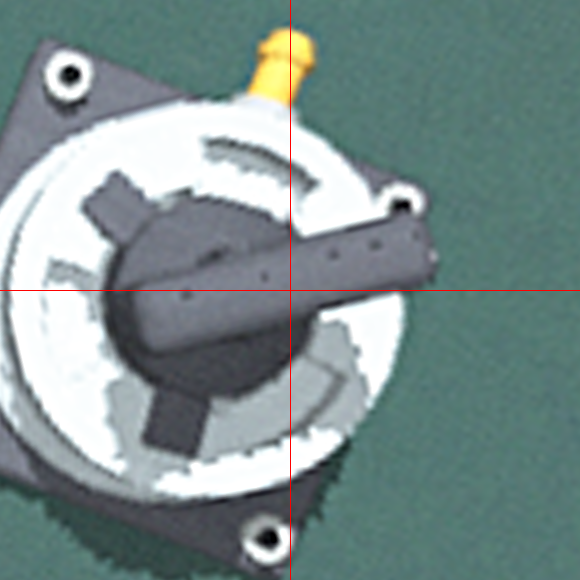

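>>> carry_out --pt "-0.08 -0.07 -0.95 0 0 0.2 1" --pt "0 0 -0.95 0 0 0 1" --pt "0 0 -0.95 0 0 0 1" --pt "0 0 -0.95 0 0 0 1" --pt "0 0 -0.95 0 0 0 0.6" --pt "0 0 -0.95 0 0 0 0.4" --pt "0 0 -0.22 0 0 0 0.4" --pt "0 0 0 0 0 0 0.4" --pt "0 0 0 0 0 0 0.4"

```text
t: 4.1
tool_pos: [0.5757, 0.0996, 0.0848]
tool_rot: [1.932, 2.476, 0.002]
contact_force: [-0.1, 0.3, 0.0]
opening: 0.0341
```

```bash
python3 look.py 3 .093; python3 -c "
from h import *
im=ctrl.get_image('scene');f=im['frame'][130:290,170:350];cv2.imwrite('pics/s3.png',cv2.resize(f,None,fx=4,fy=3.7,interpolation=2))"
```

```text
t 4.1 tcp [0.57568765 0.0996103  0.08476404] q [ 0.044  0.09   1.829  0.     1.22  -0.202] yaw_y 14.071354723291359 F [-0.05757837  0.25275965  0.00854639] op 0.03407848779649053
[[-0.243  0.97   0.002]
 [ 0.97   0.243  0.   ]
 [-0.     0.002 -1.   ]]
grip 0.67 [317.184 271.12 ] [0.57539822 0.09627243 0.093     ]
mask 0.69 [273.792 206.4    91.904 117.12 ] 5105
```

View pics/w3.png

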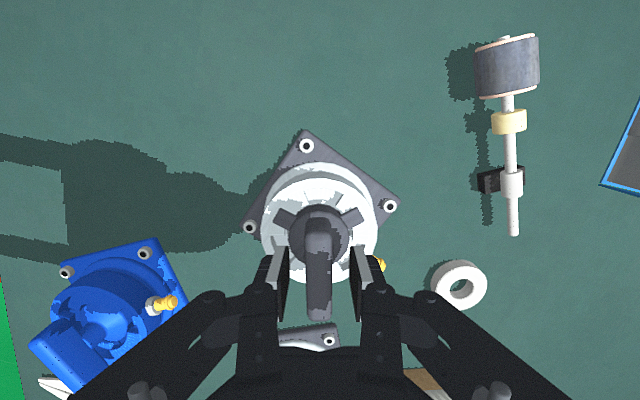

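View pics/s3.png

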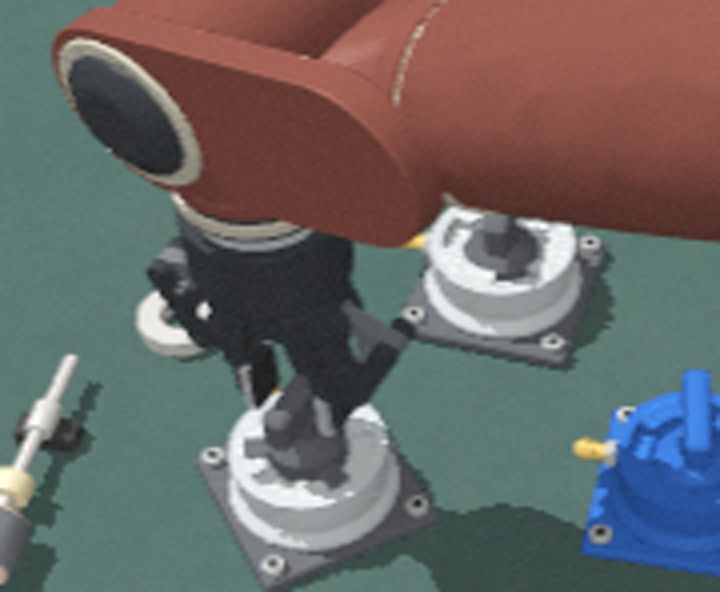

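>>> carry_out --pt "0 0 0 0 0 0 0.15" --pt "0 0 0 0 0 0 0" --pt "0 0 0 0 0 0 0" --pt "0 0 0 0 0 0 0" --pt "0 0 0 0 0 0 0" --pt "0 0 0 0 0 0 0" --grip_force 40

```text
t: 4.9
tool_pos: [0.5755, 0.0993, 0.084]
tool_rot: [1.933, 2.475, 0.001]
contact_force: [-0.4, 1.4, 5.7]
opening: 0.0132
```

>>> carry_out --pt "0 0 0 0 0 0.7 0" --pt "0 0 0 0 0 0.8 0" --pt "0 0 0 0 0 0.8 0" --pt "0 0 0 0 0 0.8 0" --pt "0 0 0 0 0 0.8 0" --pt "0 0 0 0 0 0.8 0" --pt "0 0 0 0 0 0 0"

```text
t: 5.6
tool_pos: [0.5751, 0.0991, 0.0839]
tool_rot: [1.301, 2.859, -0.0]
contact_force: [-1.2, -0.7, 6.4]
opening: 0.013
```

>>> carry_out --pt "0 0 0 0 0 0.8 0" --pt "0 0 0 0 0 0.8 0" --pt "0 0 0 0 0 0.8 0" --pt "0 0 0 0 0 0.8 0" --pt "0 0 0 0 0 0.8 0" --pt "0 0 0 0 0 0.5 0" --pt "0 0 0 0 0 0 0" --pt "0 0 0 0 0 0 0"

```text
t: 6.4
tool_pos: [0.5748, 0.0987, 0.0823]
tool_rot: [0.635, 3.077, -0.001]
contact_force: [2.8, -2.2, -3.0]
opening: 0.0131
```

```bash
python3 look.py 4 .093;python3 -c "
import cv2;cv2.imwrite('pics/w4c.png',cv2.resize(cv2.imread('pics/w4.png')[120:300,210:430],None,fx=3.3,fy=3.3,interpolation=2))"
```

```text
t 6.4 tcp [0.57479553 0.09869824 0.08231218] q [ 4.300e-02  9.300e-02  1.831e+00 -1.000e-03  1.218e+00 -1.121e+00] yaw_y 66.67207313751948 F [ 2.84189806 -2.24409272 -2.96466477] op 0.013065002149895104
[[-0.918  0.396 -0.   ]
 [ 0.396  0.918 -0.001]
 [-0.    -0.001 -1.   ]]
grip 0.81 [317.888 269.8  ] [0.57529685 0.09804807 0.093     ]
mask 0.76 [274.112 203.2    93.376 119.2  ] 4899
```

View pics/w4c.png

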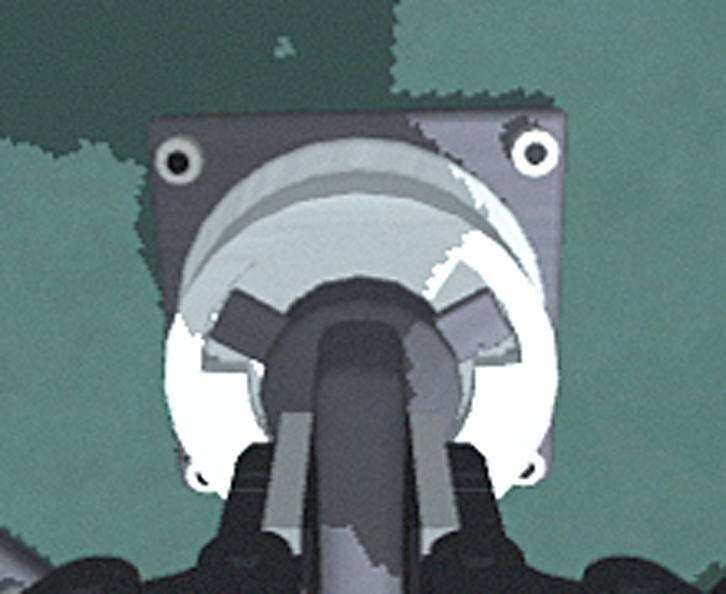

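>>> carry_out --pt "0 0 -0.1 0 0 0 0" --pt "0 0 -0.1 0 0 0 0" --pt "0 0 -0.1 0 0 0 0" --pt "0 0 0 0 0 0 0.15" --pt "0 0 0 0 0 0 0.35" --pt "0 0 0 0 0 0 0.35" --pt "0 0 0 0 0 0 0.35"

```text
t: 7.25
tool_pos: [0.5747, 0.0998, 0.076]
tool_rot: [-0.633, -3.077, -0.001]
contact_force: [0.0, -0.4, -0.2]
opening: 0.0299
```

```bash
python3 look.py 5 .083;python3 -c "
import cv2;cv2.imwrite('pics/w5c.png',cv2.resize(cv2.imread('pics/w5.png')[120:300,210:430],None,fx=3.3,fy=3.3,interpolation=2))"
```

```text
t 7.25 tcp [0.57471598 0.09976214 0.07604428] q [ 4.400e-02  1.010e-01  1.834e+00  1.000e-03  1.207e+00 -1.122e+00] yaw_y 66.78213551490889 F [ 0.03057462 -0.38442391 -0.1699628 ] op 0.029912619821643376
[[-0.919  0.395 -0.   ]
 [ 0.395  0.919  0.001]
 [ 0.001  0.001 -1.   ]]
grip 0.67 [317.632 267.4  ] [0.57588962 0.09864271 0.083     ]
mask 0.78 [273.728 210.     90.688 112.4  ] 4738
```

View pics/w5c.png

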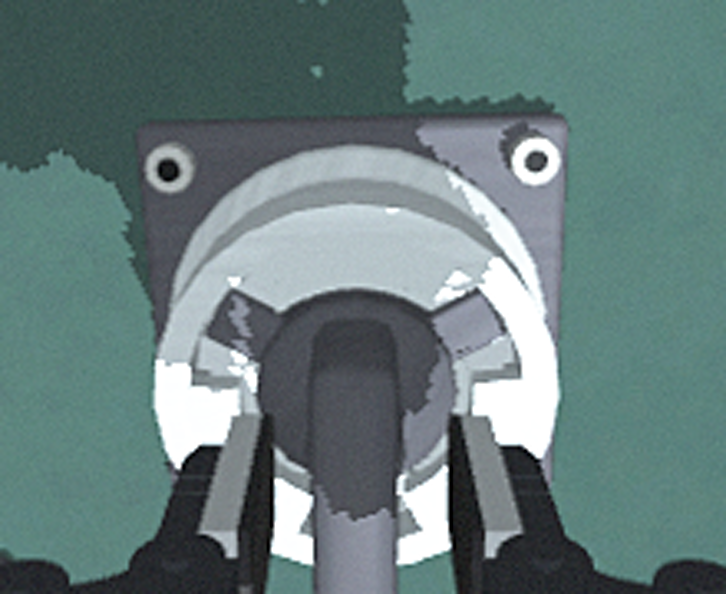

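>>> carry_out --pt "0.02 -0.03 -0.12 0 0 0 0.35" --pt "0 0 0 0 0 0 0.15" --pt "0 0 0 0 0 0 0" --pt "0 0 0 0 0 0 0" --pt "0 0 0 0 0 0 0" --pt "0 0 0 0 0 0 0" --grip_force 50

```text
t: 8.0
tool_pos: [0.5751, 0.0985, 0.0725]
tool_rot: [-0.633, -3.077, 0.0]
contact_force: [-1.5, -0.1, -1.4]
opening: 0.0132
```

>>> carry_out --pt "0 0 0 0 0 -0.7 0" --pt "0 0 0 0 0 -0.8 0" --pt "0 0 0 0 0 -0.8 0" --pt "0 0 0 0 0 -0.8 0" --pt "0 0 0 0 0 -0.8 0" --pt "0 0 -0.015 0 0 -0.8 0" --pt "0 0 -0.015 0 0 -0.8 0" --pt "0 0 -0.015 0 0 -0.8 0" --pt "0 0 0 0 0 0 0"

```text
t: 8.9
tool_pos: [0.5754, 0.0988, 0.0715]
tool_rot: [-1.555, -2.729, -0.001]
contact_force: [-0.7, 1.4, -1.3]
opening: 0.0131
```

```bash
python3 -c "
from h import *
o=ctrl.get_obs();print(o['tool_pos'],np.degrees(o['q'][0]-o['q'][5]),o['contact_force'],o['wrist_torque'],o['opening'])"
```

```text
[0.57539237 0.09879121 0.07154662] 30.653231629483987 [-0.71769567  1.4254193  -1.32197371] [ 0.3162537  -0.01668085 -0.05054619] 0.013090739617517333
```

>>> carry_out --pt "0 0 -0.014 0 0 -0.8 0" --pt "0 0 -0.014 0 0 -0.8 0" --pt "0 0 -0.014 0 0 -0.8 0" --pt "0 0 -0.014 0 0 -0.8 0" --pt "0 0 -0.014 0 0 -0.8 0" --pt "0 0 -0.014 0 0 -0.8 0" --pt "0 0 -0.014 0 0 -0.8 0" --pt "0 0 -0.01 0 0 -0.7 0" --pt "0 0 0 0 0 0 0"

```text
t: 9.8
tool_pos: [0.5758, 0.0989, 0.069]
tool_rot: [-2.323, -2.115, -0.002]
contact_force: [2.1, 3.4, -2.5]
opening: 0.0129
```

```bash
python3 -c "
from h import *
o=ctrl.get_obs();print(o['tool_pos'],np.degrees(o['q'][0]-o['q'][5]),o['contact_force'],o['wrist_torque'],o['opening'])"
```

```text
[0.57577877 0.0988679  0.06896012] -5.348671068261132 [ 2.09894197  3.35732924 -2.49486088] [ 0.43965979 -0.30144502 -0.0295369 ] 0.012866143259968316
```

>>> carry_out --pt "0 0 -0.014 0 0 -0.6 0" --pt "0 0 -0.01 0 0 -0.4 0" --pt "0 0 0 0 0 -0.3 0" --pt "0 0 0 0 0 0 0"

```text
t: 10.2
tool_pos: [0.5759, 0.0989, 0.0685]
tool_rot: [2.455, 1.96, 0.002]
contact_force: [4.2, 4.5, -3.1]
opening: 0.0128
```

```bash
python3 -c "
from h import *
o=ctrl.get_obs();print(o['tool_pos'],np.degrees(o['q'][0]-o['q'][5]),o['contact_force'],o['wrist_torque'],o['opening'])"
```

```text
[0.57586621 0.09886275 0.06851918] -12.797191862400107 [ 4.1656136   4.45930014 -3.05732951] [ 0.64077373 -0.45298382  0.06956603] 0.012768839864145598
```

>>> carry_out --pt "0 0 0 0 0 -0.3 0" --pt "0 0 0 0 0 -0.3 0" --pt "0 0 0 0 0 0 0"

```text
t: 10.5
tool_pos: [0.576, 0.0988, 0.0685]
tool_rot: [2.511, 1.886, 0.002]
contact_force: [3.5, 3.6, -2.8]
opening: 0.013
```

```bash
python3 -c "
from h import *
o=ctrl.get_obs();print(o['tool_pos'],np.degrees(o['q'][0]-o['q'][5]),o['contact_force'],o['wrist_torque'],o['opening'])"; python3 look.py 6 .079
```

```text
[0.57598457 0.09880991 0.06854564] -16.1662337102984 [ 3.49660457  3.63610583 -2.75381346] [ 0.69209848 -0.57827924  0.78736143] 0.013041032640022678
t 10.5 tcp [0.57598457 0.09880991 0.06854564] q [0.043 0.112 1.837 0.    1.192 0.325] yaw_y -16.1662337102984 F [ 3.49660457  3.63610583 -2.75381346] op 0.013041032640022678
[[ 0.278  0.96   0.002]
 [ 0.96  -0.278  0.   ]
 [ 0.001  0.002 -1.   ]]
grip 0.65 [319.872 269.8  ] [0.5759717  0.09768648 0.079     ]
mask 0.88 [281.024 207.4    73.472 116.92 ] 4152
```

View pics/w6.png

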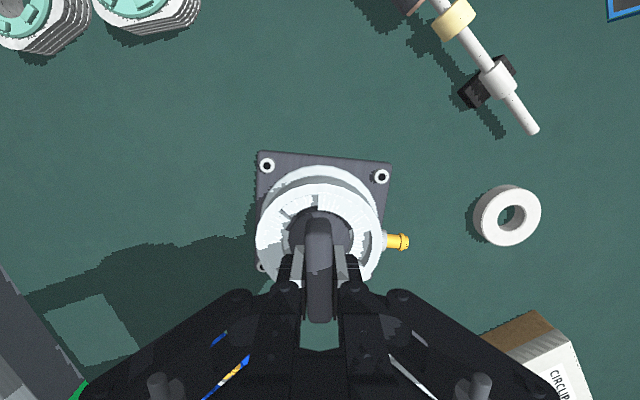

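>>> carry_out --pt "0 0 0 0 0 0.1 0.1" --pt "0 0 0 0 0 0 0.4" --pt "0 0 0 0 0 0 0.5" --pt "0 0 0 0 0 0 0.5" --pt "0 0 0.3 0 0 0 0.5" --pt "0 0 0.9 0 0 0 0.5" --pt "0 0 0.95 0 0 0 0.5" --pt "0 0 0.95 0 0 0 0.5" --pt "0 0 0.95 0 0 0 0.5" --pt "0 0 0 0 0 0 0.5" --pt "0 0 0 0 0 0 0.5"

```text
t: 11.75
tool_pos: [0.5757, 0.0983, 0.1704]
tool_rot: [2.504, 1.895, 0.002]
contact_force: [0.2, -0.2, -0.1]
opening: 0.0428
```

```bash
python3 look.py 7 .079; python3 -c "
from h import *
import cv2;a=cv2.resize(cv2.imread('pics/w7.png')[110:330,230:400],None,fx=2.6,fy=2.6,interpolation=2)
im=ctrl.get_image('scene');b=cv2.resize(im['frame'][160:290,210:330],None,fx=2.6,fy=2.6,interpolation=2)
b=cv2.copyMakeBorder(b,0,a.shape[0]-b.shape[0],0,0,0);cv2.imwrite('pics/w7c.png',cv2.hconcat([a,b]))"
```

```text
t 11.75 tcp [0.57571032 0.09834495 0.17036592] q [ 0.042  0.     1.77  -0.     1.37   0.317] yaw_y -15.765402540234573 F [ 0.19515712 -0.15312457 -0.13757022] op 0.042801752336776744
[[ 0.272  0.962  0.001]
 [ 0.962 -0.272 -0.   ]
 [ 0.     0.001 -1.   ]]
grip 0.81 [319.488 203.68 ] [0.57671273 0.1005228  0.079     ]
mask 0.77 [296.512 171.92   45.888  66.2  ] 1793
```

View pics/w7c.png

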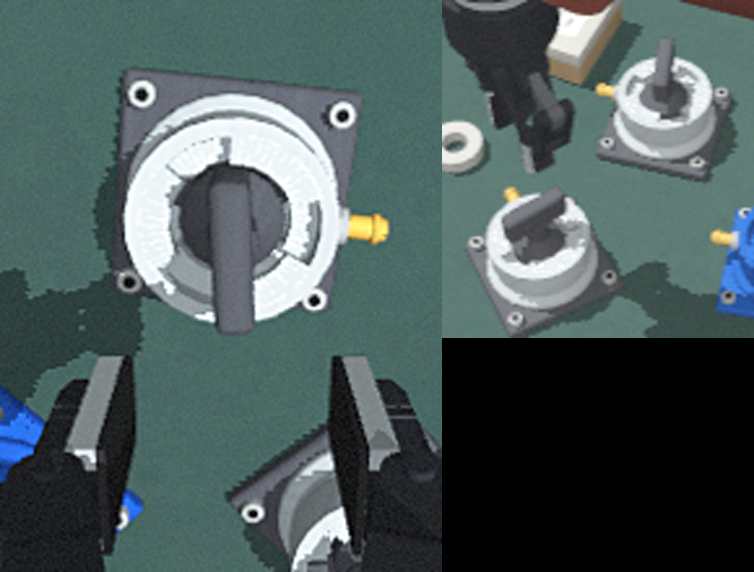

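The plug is down with its lugs hidden under the collar lip. The wing stayed where I left it, the hand is clear, and the other plug looks unmoved.

```bash
python3 -c "
from station import ctrl
print(ctrl.finish_job())"
```

```text
the job is handed in; nothing more can be done
None
```

The proud plug is home in its thread, and I handed the job in at about 12 s of the 45 s allowed.

- **Backing off:** I gripped the proud plug (the pot at about x 0.575, y 0.099) by its wing and turned it 0.92 rad anticlockwise. The wrist picture showed the lugs over the notches. I lowered it, let go, and the picture then showed the lugs down in the notches.
- **Turning home:** I gripped it again and turned it about 1.45 rad clockwise, moving the hand down with it. The wrist moment then jumped from 0.07 to 0.79 N m, which I took as the solid stop.
- **Last checks:** I opened the gripper and raised it clear; the force reading was about 0. The wing was still at its end position, with the lugs out of sight under the collar lip. The other plug, which I never touched, looked unmoved.

No check failed or disagreed. The joint values for turn and depth can't be read directly, so "home" rests on the angle turned, the stop felt at the wrist, and the pictures.

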